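# Zero the tilting stage, drop the V-block fixture onto its locating pin and hold it home

## Robot

A 7-joint arm with a two-finger parallel gripper is mounted at the origin on a cart in front of the work surface, level with it; the furniture and walls round the work are solid. World frame = base frame: x ahead of the robot, y to its left, z up, the work surface at z = 0. Lengths are in m, angles in degrees, forces in N, time in s.
With the tool pointing down it reaches from about 0.425 to 0.875 m from the base axis. Payload 4.7 kg.
Tool frame: the origin (TCP) lies midway between the tips of the shut fingers; the grasp point (between the pads) lies 19 mm behind it (env.tcp_to_grasp is the distance from the TCP to the grasp point, in m); z points along the fingers, x is the direction in which the jaws open and shut, and the axes are right-handed (so a half turn about z gives the same grasp; the last joint's range is limited). The gripper opens to 87 mm and grips with 3 to 60 N. Pads are 19 mm wide; open, the fingers measure 117 mm over their backs; the gripper's body (75 mm by 190 mm) begins 51 mm behind the grasp point.
Start: joints at [68.99, 18.392, -4.016, 83.108, 1.295, 78.541, -3.26], TCP at [0.242, -0.603, 0.223] pointing down, gripper open.
Joint ranges: [-163.93, 163.93], [-17.29, 119.83], [-79.2, 71.16], [3.27, 140.29], [-89.18, 269.18], [5.43, 117.66], [-154.24, 154.24]. Speed limits (degrees/s): [147.25, 147.25, 180, 180, 180, 180, 180].

## Interface

Orientations are given as [roll, pitch, yaw] about the fixed x, y, z axes, in that order (R = Rz(yaw) Ry(pitch) Rx(roll)).
In Python, from cell import env, viewer gives the robot as it stands.
- The arm moves only by the shell command python3 -m pendant 'ROWS' [OPENING] [FORCE]. ROWS is JSON, a list of rows, each a list of 6 numbers: the shift along the tool's x, y, z each as a share of 0.1 m, from -1 to 1, then the turn, a rotation vector about the tool's x, y, z each as a share of 90 degrees, from -1 to 1. A call has exactly 8 rows; each row is the pose to reach, as a shift and turn from the pose commanded when the call began, along the tool's axes at that moment; what a row does not reach only later rows make up. A row lasts 1/8 s, in which the tool goes at most 62.5 mm and 10.7 degrees, less where a joint would pass 70% of its speed; a pose out of reach is approached as far as the arm can. A call with a number of a shift or a turn outside -1 to 1 is refused whole. A call with a gripper value outside its range is refused whole. OPENING is the finger opening in mm, from 0 to 87, set as the call begins (- or left out, the last holds). The fingers move at their own pace and stop on an object; FORCE is the grip in N (left out, the last holds). Time passes only in rows, so rows that repeat a pose let the fingers close, or fill a call up. It gives the time, the measured TCP pose, the force and the opening at its end, in the units of the state.
- env.get_obs(): the state, without advancing time (a new reading comes with each control period).
- viewer.read_camera(name): name is "scene" or "top"; returns a dict with "frame" (420x560x3 uint8, red, green, blue), "fx", "fy", "cx", "cy" (pixels), "k1" (the pictures are not rectified: a ray, as slopes to the right and down, at radius r is drawn at 1 + k1 r^2 times it, then the intrinsics apply), "view" (4x4, takes a point from world to camera coordinates). Camera axes: x right, y down, z forward; pixel columns grow to the right and rows downward; lengths in m; the calibration is good to about 2 mm. A picture is of the moment at which its call begins. There is no depth.
- env.sign_off(): hands the job in, once; it reports no verdict.
The state is a dict: "time_s": time; "qpos": joint angles; "joint_velocities": joint speeds; "effort": joint torques, N m; "tool_pos": TCP position; "tool_rot": TCP orientation; "force": force on the tool from outside, world axes, zero at the start; "wrist_torque": the same for the moment, N m; "grip_width": finger opening in m.
Only numpy, scipy, OpenCV 4.12 (cv2) and the standard library are available. Lean on these libraries where they do the work, as an engineer would, in place of code of your own. Each camera call takes 0.05 s, during which the arm holds its last target.

## Task

Bring the tilting stage back to zero: bring its tipped-up table down until it is level on its stop, and turn the swivel, which has an upright handle, until the table is square with the stage's base (swivel at 0). Then lift the V-block fixture onto the table: set it down against the back rail but to one side of the locating pin, slide it along the rail until it drops over the pin, and press it fully down flat on the table against the lift springs. Finish while still holding it pressed down, so that the clamping screw can be tightened, and leave the things lying around undisturbed.

Things in the scene. Friction and masses are not known exactly. Their poses are not given: they have to be found in the camera images.
- stage: fixed base of the tilting stage: a grey block 120 x 120 x 24 mm, screwed down. Origin at the centre of its underside, on the vertical swivel axis; x points to its back, y to its left. On it sits a turntable (radius 52 mm, z 24 to 36 mm), and on that the hinged table.
- turntable (a joint): swivel of turntable, table and handle about the vertical axis through the origin of stage, rad, counter-clockwise from above positive, range -0.9 to 1.1, starts at 0.3 to 0.75. 0 = table square with the base, rail at its back, handle straight out at its front. Stiff: stays where it is left; takes about 7 N at the handle.
- table (a joint): tilt of the table, rad: 0 = level, down on its stop (it cannot go lower); positive = its back (rail) edge raised, range 0 to 0.5, starts at 0.25 to 0.45. The hinge runs along the table's front edge, 46 mm before the pin, 40 mm above the bench. Stiff: stays where it is left; takes about 7 N down on the rail to lower.
- handle (a point): point on the axis of the swivel handle's upright black grip, 56 mm above the bench, 105 mm before the swivel axis. The grip is round, 19 mm in diameter, its top 68 mm above the bench; a thin radial rod joins it at 30 mm. It turns with the turntable and does not tilt.
- rail (a point): middle of the top of the back rail: a steel bar 10 mm thick, 130 mm long, standing 16 mm above the table top along its back edge. Axes are the table's: x to the back, y along the rail to the left, z normal to the table. With the table level its top is 66 mm above the bench, its middle 41 mm behind the pin.
- pin (a point): foot of the round locating pin in the table top (10 mm diameter, 11 mm high, chamfered head), axes as rail. With the table level it is on the swivel axis, 50 mm above the bench. The table reaches 50 mm before and behind it and 65 mm to each side; the rail's front face is 36 mm behind it (+x).
- fixture: V-block fixture, loose, about 0.6 kg: aluminium plate 70 (x) x 90 (y) x 16 mm; on its middle a steel V-block 40 (x) x 50 (y) mm whose upright sides, 16 to 46 mm above the underside, are the place to grip (fingers close along x); in the V, along y, an 85 mm ribbed bar under a stirrup with a knurled screw (top at 68 mm). Origin: centre of the underside, z up. Either way round will do.
- bore (a point): mouth of the blind bore at the centre of the fixture's underside (its origin): 13 mm diameter, 2 mm chamfer, 12.5 mm deep; it takes the pin and is hidden from above. On the pin's head the fixture rides 11 mm above the table, over the pin it drops to 5 mm (on the lifters), home is 0 mm. On the pin, 1 mm of play is left to the rail.
- ref_block: bystander: round steel hardness block, 60 mm diameter, 16 mm high, loose; origin at the centre of its underside
- loupe: bystander: small black stand loupe, 37 mm diameter, 34 mm high, loose; origin at the centre of its underside
- flat_coupon: bystander: flat steel sample, 24 x 70 x 10 mm, loose; origin at the centre of its underside
- lifters (a point): point midway between the four spring lifters (8 mm brass studs at x = +-24, y = +-33 mm from the pin), at the height of their tops, 5 mm above the table top. They carry the fixture's weight without giving; pressing it down flat on the table takes about 9 N more.
- clamp_lug (a point): middle of the top of the lug at the table's front edge: 9 mm (x) by 26 mm (y), 15 mm high, 45 mm before the pin, with a small clamping screw that points at the pin and is not to be used; both clear a fixture on the pin by 2 mm or more.
Not all that is in view belongs to the job. Of the things that look like the fixture, the larger one is meant.

How it is judged (in metres and radians):
On the way, in this order (a step that is already met when the one before it is completed fails the run):
1. the stage is at zero: table level on its stop and square with the base (value of joint table below 0.03 rad and value of joint turntable between -0.06 and 0.06 rad), for 0.2 s.
2. the fixture is set down on the table along the back rail, with its bore 5 to 60 mm to one side of the pin (contact force between fixture and stage above 0.5 N and z of bore in the frame of pin below 0.016 m and x of bore in the frame of pin between -0.006 and 0.004 m and (y of bore in the frame of pin between 0.005 and 0.06 m or y of bore in the frame of pin between -0.06 and -0.005 m)), for 0.05 s.
3. the fixture has dropped over the pin (horizontal distance between bore and pin below 0.003 m and z of bore in the frame of pin below 0.0075 m), for 0.1 s.
At the end, for the whole second after the job is handed in: Table level (tilt under 0.03 rad) and square (swivel within 0.06 rad of 0); fixture over the pin (within 3 mm), square with the rail (0.06 rad), flat (0.04 rad) and less than 2 mm above the table (springs alone hold it 5 mm up), at rest, the gripper still bearing on it with over 3 N (all of step 1 and horizontal distance between bore and pin below 0.003 m and z of bore in the frame of pin below 0.002 m and angle between the z axis of fixture and the z axis of pin, either way round below 0.04 rad and angle between the x axis of fixture and the x axis of pin, either way round below 0.06 rad and contact force between any of the fingers, the arm and fixture above 3 N and linear speed of fixture below 0.02 m/s); the arm keeps its last pose, push and grip.
It fails at once if a bystander (round hardness block, loupe, flat sample) is moved by more than 15 mm (distance of any of ref_block, loupe, flat_coupon from where it was at the start of the episode above 0.015 m).
It also fails if it takes over 67 s, if anything falls off the work surface, if the arm or the gripper's body presses on something with over 40 N, if the wrist force passes 120 N, or if a joint passes its speed limit or range.

## Working session

There is one attempt and no reset: what is moved stays moved. The work goes in short steps, Python scripts to look and compute and a shell command to move; the robot and the scene stay as the last step left them, time stands still between calls to the robot, and variables do not carry over. Pictures are saved under pics/ and viewed, and the job is handed in when it is done.

```bash
ls; mkdir -p pics; cat > snap.py <<'E'
import sys,cv2,pickle
from cell import env,viewer
n=sys.argv[1]
for c in ("scene","top"):
    d=viewer.read_camera(c)
    cv2.imwrite(f"pics/{n}_{c}.png",d["frame"][:,:,::-1])
    pickle.dump(d,open(f"pics/{n}_{c}.pkl","wb"))
o=env.get_obs()
for k in("time_s","tool_pos","tool_rot","force","grip_width"):print(k,o[k])
E
python3 snap.py a
```

```text
pics
time_s 0.1
tool_pos [ 0.24132843 -0.60301037  0.22157378]
tool_rot [ 1.79994436e+02  9.76327790e-02 -6.81813060e+01]
force [ 0.10468434 -0.22318976 -0.5338402 ]
grip_width 0.08689856185202056
```

View pics/a_scene.png

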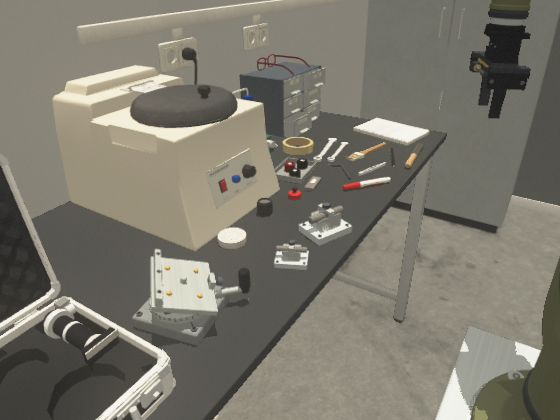

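View pics/a_top.png

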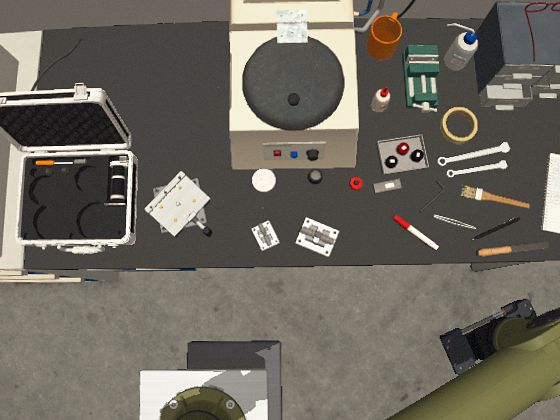

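```bash
python3 -c "
import pickle
for c in('scene','top'):
    d=pickle.load(open(f'pics/a_{c}.pkl','rb'));d.pop('frame');print(d)"
```

```text
{'fx': 436.4859993797124, 'fy': 436.4859993797124, 'cx': 279.25090290125985, 'cy': 214.28926496097148, 'k1': -0.057591051730110775, 'view': array([[-0.84654545, -0.53216289, -0.01278499,  0.34758762],
       [-0.25777452,  0.43083558, -0.8648312 ,  0.28394496],
       [ 0.4657393 , -0.72882328, -0.50189993,  0.5097033 ],
       [ 0.        ,  0.        ,  0.        ,  1.        ]])}
{'fx': 523.8023057797443, 'fy': 523.8023057797443, 'cx': 283.82215273917114, 'cy': 212.82053861721633, 'k1': -0.11898752723214871, 'view': array([[-0.0164093 , -0.99976967, -0.01383281, -0.19902322],
       [-0.98543539,  0.01851286, -0.16903955,  0.53818584],
       [ 0.1692567 ,  0.01085752, -0.98551219,  1.2539614 ],
       [ 0.        ,  0.        ,  0.        ,  1.        ]])}
```

Candidates for the fixture in the top view: (264,236) is smaller, (317,237) is larger. The larger one should be the one meant. I'll enlarge both views to check.

```bash
cat > geo.py <<'E'
import numpy as np,pickle,cv2
def load(n,c): return pickle.load(open(f"pics/{n}_{c}.pkl","rb"))
def proj(d,P):
    P=np.atleast_2d(P);K=np.array([[d['fx'],0,d['cx']],[0,d['fy'],d['cy']],[0,0,1.]])
    V=d['view'];r,_=cv2.Rodrigues(V[:3,:3])
    return cv2.projectPoints(P.astype(float),r,V[:3,3],K,np.array([d['k1'],0,0,0.]))[0][:,0]
def back(d,uv,z):
    K=np.array([[d['fx'],0,d['cx']],[0,d['fy'],d['cy']],[0,0,1.]])
    s=cv2.undistortPoints(np.array([[uv]],float),K,np.array([d['k1'],0,0,0.]))[0,0]
    V=d['view'];R=V[:3,:3];c=-R.T@V[:3,3];ray=R.T@np.array([s[0],s[1],1])
    return c+ray*(z-c[2])/ray[2]
def crop(n,c,x0,y0,w,h,s,out):
    f=load(n,c)['frame'][y0:y0+h,x0:x0+w,::-1]
    cv2.imwrite(f"pics/{out}.png",cv2.resize(f,None,fx=s,fy=s,interpolation=cv2.INTER_CUBIC))
E
python3 - <<'E'
from geo import *
crop('a','top',130,150,220,120,3.6,'a1'); crop('a','scene',125,185,240,165,3.3,'a2')
d=load('a','top')
for uv,z in [((178,204),.05),((317,237),.03),((264,236),.03),((263,181),.016),((315,177),.034),((387,186),.01)]: print(uv,back(d,uv,z).round(3))
E
```

```text
(178, 204) [0.561 0.055 0.05 ]
(317, 237) [ 0.475 -0.29   0.03 ]
(264, 236) [ 0.479 -0.158  0.03 ]
(263, 181) [ 0.623 -0.156  0.016]
(315, 177) [ 0.627 -0.289  0.034]
(387, 186) [ 0.606 -0.475  0.01 ]
```

View pics/a1.png

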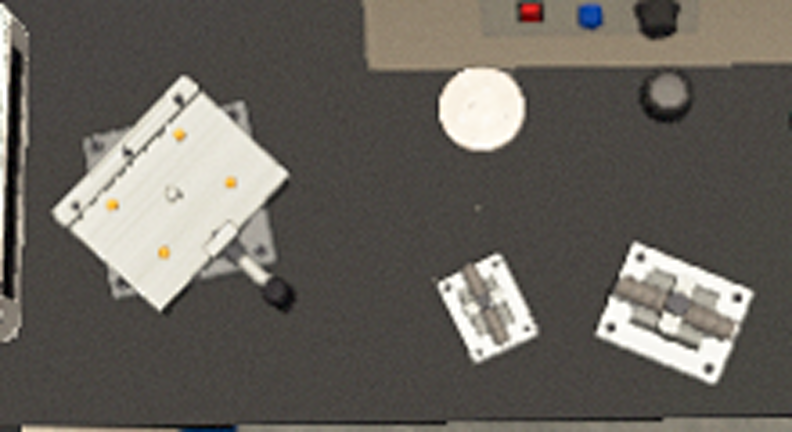

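View pics/a2.png

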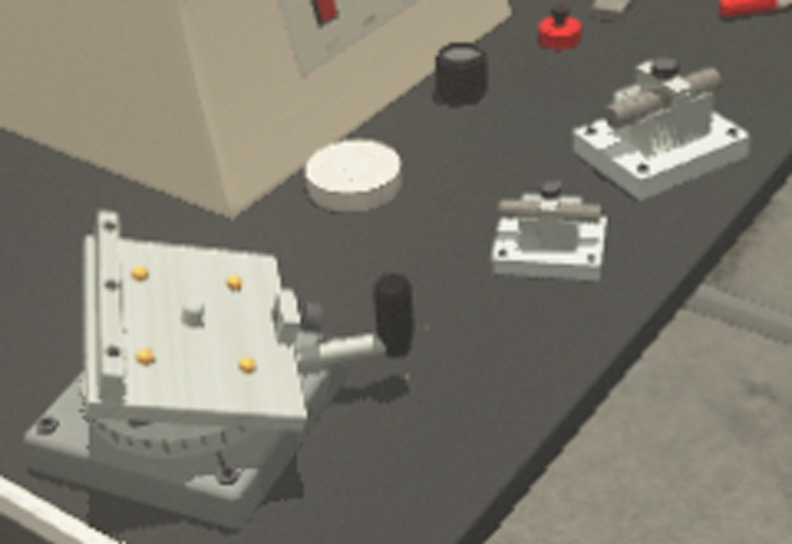

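The crop shows the larger fixture at (317,237), with the smaller one at (264,236) as the decoy. Next I'll fit the stage and fixture models to the picked pixels in both views.

```bash
cat > fit.py <<'E'
from geo import *
from scipy.optimize import least_squares
def Rz(a): c,s=np.cos(a),np.sin(a); return np.array([[c,-s,0],[s,c,0],[0,0,1]])
def Ry(a): c,s=np.cos(a),np.sin(a); return np.array([[c,0,s],[0,1,0],[-s,0,c]])
def stage_pt(p,kind,P):
    x,y,yaw,sw,t=p
    P=np.array(P,float)
    if kind=='t': # table coords rel pin foot
        Q=P+[0.046,0,0.010]; Q=Ry(-t)@Q; Q=Q+[-0.046,0,0.040]; Q=Rz(sw)@Q
    elif kind=='h': Q=Rz(sw)@P
    else: Q=P
    return Rz(yaw)@Q+[x,y,0]
def fix_pt(p,P): return Rz(p[2])@np.array(P,float)+[p[0],p[1],0]
E
python3 - <<'E'
from fit import *
T=load('a','top');S=load('a','scene')
t=lambda u,v:(u/3.6+130-.36,v/3.6+150-.36); s=lambda u,v:(u/3.3+125-.35,v/3.3+185-.35)
obs=[(T,'b',(.06,.06,.024),t(84,138)),(T,'b',(.06,-.06,.024),t(244,102)),(T,'b',(-.06,-.06,.024),t(275,258)),(T,'b',(-.06,.06,.024),t(117,296)),
(T,'t',(.024,.033,.005),t(112,204)),(T,'t',(.024,-.033,.005),t(180,134)),(T,'t',(-.024,-.033,.005),t(231,182)),(T,'t',(-.024,.033,.005),t(164,252)),
(T,'t',(-.05,-.065,0),t(288,175)),(T,'t',(-.05,.065,0),t(163,308)),(T,'h',(-.105,0,.068),t(283,292)),
(S,'t',(.024,.033,.005),s(146,355)),(S,'t',(.024,-.033,.005),s(140,272)),(S,'t',(-.024,-.033,.005),s(234,282)),(S,'t',(-.024,.033,.005),s(247,365)),
(S,'t',(0,0,.011),s(193,308)),(S,'h',(-.105,0,.068),s(393,282)),(S,'t',(-.05,.065,0),s(306,412)),(S,'b',(.06,.06,.024),s(26,437)),(S,'b',(-.06,.06,.024),s(240,518))]
f=lambda p:np.concatenate([proj(d,stage_pt(p,k,P))[0]-uv for d,k,P,uv in obs])
r=least_squares(f,[.56,.05,.2,.6,.3],loss='soft_l1');print(r.x.round(4),np.degrees(r.x[2:]));print(f(r.x).reshape(-1,2).round(1).tolist())
np.save('stage.npy',r.x)
for n,k,P in(('handle','h',(-.105,0,.056)),('rail','t',(.041,0,.016)),('pin','t',(0,0,0))):print(n,stage_pt(r.x,k,P).round(4))
fo=[(T,(.035,.045,.016),t(635,243)),(T,(.035,-.045,.016),t(752,290)),(T,(-.035,-.045,.016),t(715,380)),(T,(-.035,.045,.016),t(597,332)),
(S,(.035,.045,.016),s(575,132)),(S,(-.035,.045,.016),s(643,183)),(S,(-.035,-.045,.016),s(748,143))]
g=lambda p:np.concatenate([proj(d,fix_pt(p,P))[0]-uv for d,P,uv in fo])
r=least_squares(g,[.475,-.29,-.35],loss='soft_l1');print('fix',r.x.round(4),np.degrees(r.x[2]));print(g(r.x).reshape(-1,2).round(1).tolist());np.save('fix.npy',r.x)
E
```

```text
[0.5629 0.0571 0.22   0.5905 0.2475] [12.60756693 33.83239618 14.1810377 ]
[[-0.8, 0.3], [0.1, -0.6], [1.2, 1.0], [-1.0, 1.5], [0.1, 0.1], [-0.2, 0.2], [-0.1, 0.2], [-0.0, 0.2], [0.6, 0.1], [-0.9, 1.3], [-2.2, -0.2], [-0.7, 0.5], [-0.3, 0.4], [0.3, -1.4], [0.0, -1.6], [-0.0, -0.8], [0.1, -0.9], [0.7, 0.5], [-1.8, -1.0], [-0.0, -7.1]]
handle [ 0.4905 -0.019   0.056 ]
rail [0.5849 0.0802 0.0865]
pin [0.5602 0.0543 0.061 ]
fix [ 0.4773 -0.2902 -0.404 ] -23.14820573016713
[[-0.6, 0.1], [0.1, 0.3], [0.2, 1.0], [-0.4, 0.9], [-0.7, -0.6], [-0.6, -1.5], [0.2, -2.9]]
```

```bash
cat > rel.py <<'E'
import sys,numpy as np
from scipy.spatial.transform import Rotation as R
from cell import env
# usage: rel.py x y z yaw -> shares of shift and turn from present pose to target (tool down)
o=env.get_obs();x,y,z,yaw=map(float,sys.argv[1:5])
Rc=R.from_euler('xyz',o['tool_rot'],degrees=True);Rt=R.from_euler('xyz',[180,0,yaw],degrees=True)
d=Rc.inv().apply(np.array([x,y,z])-o['tool_pos'])/.1;w=np.degrees((Rc.inv()*Rt).as_rotvec())/90
print('t',round(o['time_s'],2),'pos',np.round(o['tool_pos'],4),'rot',np.round(o['tool_rot'],2),'F',np.round(o['force'],1),'w',round(o['grip_width'],4));print('shift',d.round(3),'turn',w.round(3))
E
python3 rel.py .5849 .0802 .13 -43.6; python3 -m pendant --help | head -20
```

```text
t 0.1 pos [ 0.2413 -0.603   0.2216] rot [ 1.7999e+02  1.0000e-01 -6.8180e+01] F [ 0.1 -0.2 -0.5] w 0.0869
shift [-5.064 -5.729  0.924] turn [-0.     0.001 -0.273]invalid input: not JSON, or not a number
```

```bash
R='[[-0.15,-0.15,0,0,0,0],[-0.3,-0.3,0,0,0,0],[-0.45,-0.45,0,0,0,0],[-0.6,-0.6,0,0,0,0],[-0.75,-0.75,0,0,0,0],[-0.88,-0.9,0,0,0,0],[-0.95,-1,0,0,0,0],[-0.95,-1,0,0,0,0]]' ; python3 -m pendant '[[-0.15,-0.15,0,0,0,0],[-0.3,-0.3,0,0,0,0],[-0.45,-0.45,0,0,0,0],[-0.6,-0.6,0,0,0,0],[-0.75,-0.75,0,0,0,0],[-0.88,-0.9,0,0,0,0],[-0.9,-1,0,0,0,0],[-0.9,-1,0,0,0,0]]' 0 20; python3 rel.py .5849 .0802 .13 -43.6
```

```text
time_s: 1.1
tool_pos: [0.302, -0.4824, 0.2227]
tool_rot: [-180.0, -0.0, -68.1]
force: [0.6, 0.7, 0.4]
grip_width: 0.0151
t 1.1 pos [ 0.302  -0.4824  0.2227] rot [-1.7999e+02 -4.0000e-02 -6.8090e+01] F [0.6 0.7 0.4] w 0.0151
shift [-4.164 -4.724  0.926] turn [-0.    -0.    -0.272]
```

```bash
python3 -m pendant '[[-0.2,-0.2,0,0,0,0],[-0.4,-0.4,0,0,0,0],[-0.6,-0.6,0,0,0,0],[-0.75,-0.8,0,0,0,0],[-0.9,-1,0,0,0,0],[-0.9,-1,0,0,0,0],[-0.9,-1,0,0,0,0],[-0.9,-1,0,0,0,0]]' | head -2
python3 -m pendant '[[-0.2,-0.2,0,0,0,0],[-0.4,-0.4,0,0,0,0],[-0.6,-0.6,0,0,0,0],[-0.75,-0.8,0,0,0,0],[-0.9,-1,0,0,0,0],[-0.9,-1,0,0,0,0],[-0.9,-1,0,0,0,0],[-0.9,-1,0,0,0,0]]' |head -2
python3 -m pendant '[[-0.2,-0.2,0,0,0,0],[-0.4,-0.4,0,0,0,0],[-0.6,-0.6,0,0,0,0],[-0.75,-0.8,0,0,0,0],[-0.9,-1,0,0,0,0],[-0.9,-1,0,0,0,0],[-0.9,-1,0,0,0,0],[-0.9,-1,0,0,0,0]]' |head -2
python3 rel.py .5849 .0802 .13 -43.6
```

```text
time_s: 2.1
tool_pos: [0.3594, -0.3634, 0.2224]
time_s: 3.1
tool_pos: [0.419, -0.2427, 0.2225]
time_s: 4.1
tool_pos: [0.4785, -0.1221, 0.2225]
t 4.1 pos [ 0.4785 -0.1221  0.2225] rot [ 1.7997e+02 -2.0000e-02 -6.8320e+01] F [-1.3  0.5 -0.9] w 0.0004
shift [-1.488 -1.737  0.923] turn [ 0.    -0.    -0.275]
```

```bash
python3 -m pendant '[[-0.2,-0.2,0,0,0,-0.05],[-0.4,-0.4,0,0,0,-0.1],[-0.6,-0.6,0,0,0,-0.15],[-0.8,-0.8,0,0,0,-0.2],[-0.95,-1,0,0,0,-0.275],[-0.95,-1,0,0,0,-0.275],[-0.95,-1,0,0,0,-0.275],[-0.95,-1,0,0,0,-0.275]]' |head -3
python3 rel.py .5849 .0802 .13 -43.6
```

```text
time_s: 5.1
tool_pos: [0.5364, 0.0038, 0.2224]
tool_rot: [180.0, -0.0, -43.5]
t 5.1 pos [0.5364 0.0038 0.2224] rot [ 1.7995e+02 -1.0000e-02 -4.3540e+01] F [-0.  -0.6  0.5] w 0.0003
shift [-0.175 -0.889  0.923] turn [ 0.001 -0.     0.001]
```

```bash
python3 -m pendant '[[-0.06,-0.3,0.1,0,0,0],[-0.12,-0.6,0.3,0,0,0],[-0.175,-0.89,0.5,0,0,0],[-0.175,-0.89,0.7,0,0,0],[-0.175,-0.89,0.9,0,0,0],[-0.175,-0.89,1,0,0,0],[-0.175,-0.89,1,0,0,0],[-0.175,-0.89,1,0,0,0]]' 
python3 snap.py b; python3 - <<'E'
from geo import *
crop('b','top',130,140,130,110,5,'b1'); crop('b','scene',110,185,160,150,4,'b2')
E
```

```text
time_s: 6.1
tool_pos: [0.5856, 0.0811, 0.1234]
tool_rot: [-180.0, -0.1, -43.5]
force: [-0.1, 0.0, -1.5]
grip_width: 0.0005
time_s 6.2
tool_pos [0.58570661 0.08131211 0.12349322]
tool_rot [-1.79942704e+02 -7.70919617e-02 -4.34523895e+01]
force [-0.22570392 -0.75677256 -0.5317763 ]
grip_width 0.000656825888509398
```

View pics/b1.png

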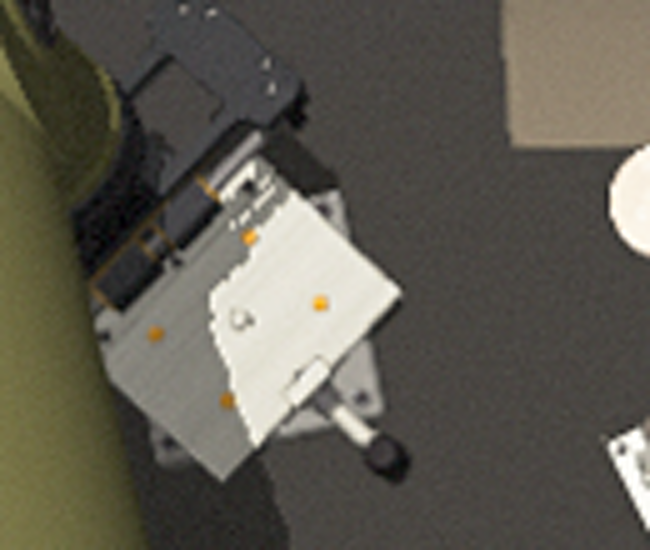

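View pics/b2.png

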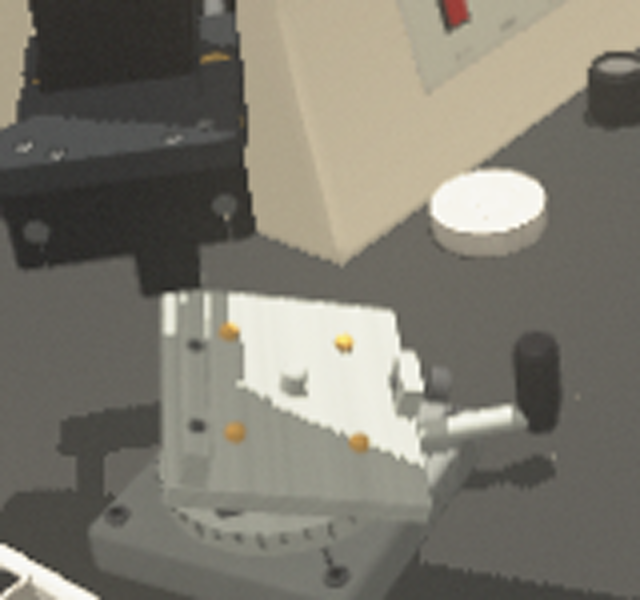

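```bash
python3 -m pendant '[[0,0,0.18,0,0,0],[0,0,0.34,0,0,0],[0,-0.01,0.4,0,0,0],[0,-0.03,0.45,0,0,0],[0,-0.045,0.5,0,0,0],[0,-0.06,0.54,0,0,0],[0,-0.075,0.58,0,0,0],[0,-0.08,0.58,0,0,0]]' 
```

```text
time_s: 7.2
tool_pos: [0.594, 0.0905, 0.0664]
tool_rot: [-179.5, -0.2, -43.3]
force: [3.2, 2.7, 8.5]
grip_width: 0.0001
```

```bash
python3 -m pendant '[[0,0,0.02,0,0,0],[0,0,0.04,0,0,0],[0,0,0.06,0,0,0],[0,0,0.06,0,0,0],[0,0,0.06,0,0,0],[0,0,0.06,0,0,0],[0,0,0.06,0,0,0],[0,0,0.06,0,0,0]]'
```

```text
time_s: 8.2
tool_pos: [0.5941, 0.0906, 0.066]
tool_rot: [-179.6, -0.3, -43.3]
force: [-10.0, 0.9, 40.7]
grip_width: 0.0005
```

```bash
python3 -m pendant '[[0,0,-0.2,0,0,0],[0,0,-0.5,0,0,0],[0,0.3,-0.65,0,0,0],[0,0.6,-0.65,0,0,0],[0,1,-0.65,0,0,0],[0,1,-0.65,0,0,0],[0,1,-0.65,0,0,0],[0,1,-0.65,0,0,0]]' 60 20
python3 rel.py .4905 -.019 .041 -43.6
```

```text
time_s: 9.2
tool_pos: [0.5223, 0.0158, 0.1233]
tool_rot: [-180.0, 0.0, -43.3]
force: [0.2, -0.4, 0.2]
grip_width: 0.0591
t 9.2 pos [0.5223 0.0158 0.1233] rot [-1.7996e+02  3.0000e-02 -4.3340e+01] F [ 0.2 -0.4  0.2] w 0.0591
shift [0.008 0.472 0.823] turn [-0.     0.     0.003]
```

```bash
python3 -m pendant '[[0,0.3,0,0,0,0],[0.01,0.47,0,0,0,0],[0.01,0.47,0.1,0,0,0],[0.01,0.47,0.2,0,0,0],[0.01,0.47,0.25,0,0,0],[0.01,0.47,0.25,0,0,0],[0.01,0.47,0.25,0,0,0],[0.01,0.47,0.25,0,0,0]]' 
python3 snap.py c; python3 - <<'E'
from geo import *
crop('c','top',130,140,130,110,5,'c1'); crop('c','scene',110,185,200,150,4,'c2')
E
```

```text
time_s: 10.2
tool_pos: [0.4906, -0.0201, 0.0988]
tool_rot: [-180.0, -0.0, -43.4]
force: [0.4, 0.2, 0.1]
grip_width: 0.0597
time_s 10.3
tool_pos [ 0.49047028 -0.02022672  0.09877832]
tool_rot [-1.79991344e+02 -2.92660686e-02 -4.34340619e+01]
force [-0.18077531  0.87107649 -0.13807336]
grip_width 0.05989443906216045
```

View pics/c1.png

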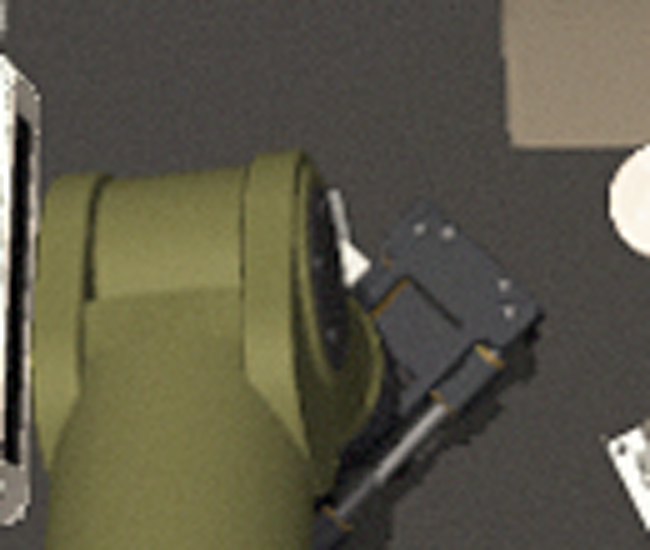

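View pics/c2.png

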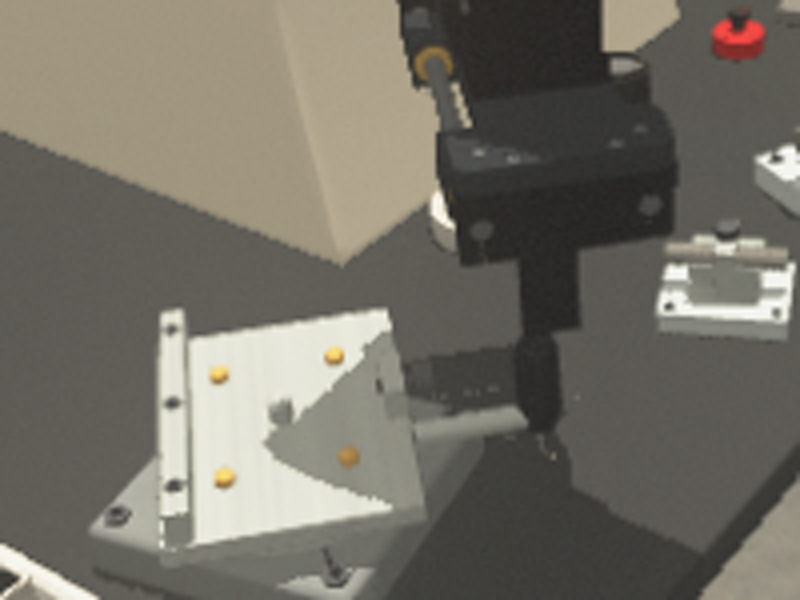

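The scene crop shows the table level and the gripper right above the handle (crop 540,380). I'll lower over it and close.

```bash
python3 -m pendant '[[0,0,0.15,0,0,0],[0,0,0.3,0,0,0],[0,0,0.45,0,0,0],[0,0,0.56,0,0,0],[0,0,0.56,0,0,0],[0,0,0.56,0,0,0],[0,0,0.56,0,0,0],[0,0,0.56,0,0,0]]' 
python3 -m pendant '[[0,0,0,0,0,0],[0,0,0,0,0,0],[0,0,0,0,0,0],[0,0,0,0,0,0],[0,0,0,0,0,0],[0,0,0,0,0,0],[0,0,0,0,0,0],[0,0,0,0,0,0]]' 10 25
```

```text
time_s: 11.3
tool_pos: [0.4906, -0.0203, 0.043]
tool_rot: [-180.0, -0.1, -43.4]
force: [-0.0, 0.0, 0.4]
grip_width: 0.0598
time_s: 12.3
tool_pos: [0.4898, -0.0198, 0.0424]
tool_rot: [180.0, 0.1, -43.4]
force: [-2.9, 2.0, 3.0]
grip_width: 0.0179
```

```bash
python3 -m pendant '[[-0.09,-0.004,0,0,0,0.056],[-0.182,-0.016,0,0,0,0.111],[-0.272,-0.036,0,0,0,0.167],[-0.359,-0.063,0,0,0,0.222],[-0.444,-0.098,0,0,0,0.278],[-0.525,-0.141,0,0,0,0.333],[-0.584,-0.177,0,0,0,0.376],[-0.584,-0.177,0,0,0,0.376]]' 
python3 snap.py d; python3 - <<'E'
from geo import *
crop('d','top',130,140,130,110,5,'d1'); crop('d','scene',110,225,180,140,4.4,'d2')
E
```

```text
time_s: 13.3
tool_pos: [0.4598, 0.031, 0.0424]
tool_rot: [179.9, -0.1, -77.2]
force: [-2.1, -5.3, 2.9]
grip_width: 0.0181
time_s 13.4
tool_pos [0.4597831  0.0310517  0.04244596]
tool_rot [ 1.79931825e+02 -1.12041022e-01 -7.72346534e+01]
force [-2.49483909 -5.08414929  2.38157125]
grip_width 0.018168585238128417
```

View pics/d1.png

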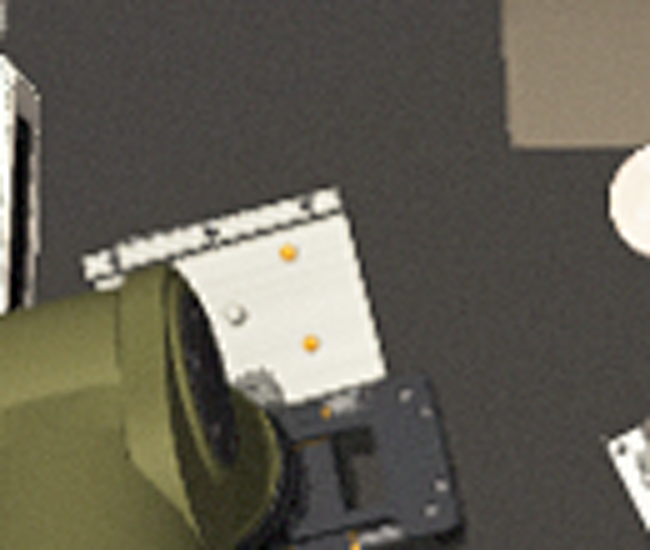

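View pics/d2.png

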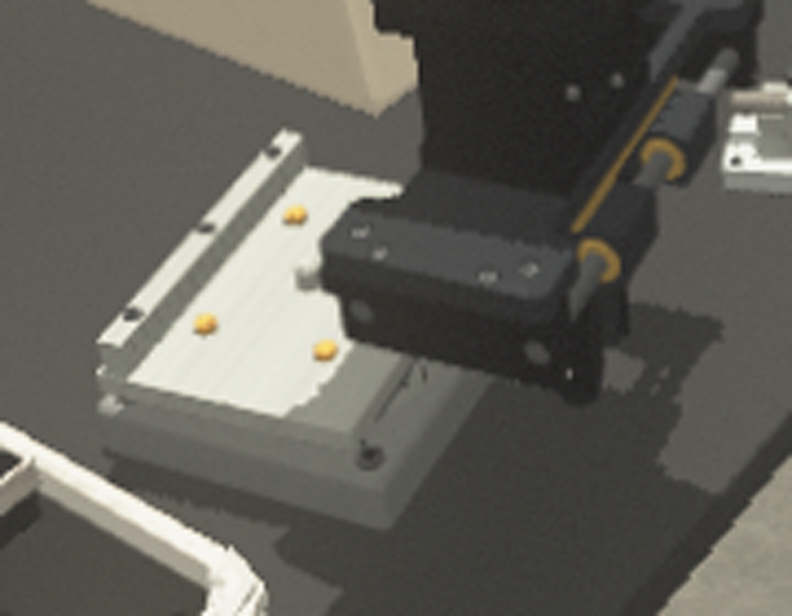

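```bash
python3 - <<'E'
from fit import *
T=load('a','top');S=load('a','scene')
t=lambda u,v:(u/3.6+130-.36,v/3.6+150-.36); s=lambda u,v:(u/3.3+125-.35,v/3.3+185-.35)
obs=[(T,'b',(.06,.06,.024),t(84,138)),(T,'b',(.06,-.06,.024),t(244,102)),(T,'b',(-.06,-.06,.024),t(275,258)),(T,'b',(-.06,.06,.024),t(117,296)),
(T,'t',(.024,.033,.005),t(112,204)),(T,'t',(.024,-.033,.005),t(180,134)),(T,'t',(-.024,-.033,.005),t(231,182)),(T,'t',(-.024,.033,.005),t(164,252)),
(S,'t',(.024,.033,.005),s(146,355)),(S,'t',(.024,-.033,.005),s(140,272)),(S,'t',(-.024,-.033,.005),s(234,282)),(S,'t',(-.024,.033,.005),s(247,365)),(S,'t',(0,0,.011),s(193,308)),(S,'b',(.06,.06,.024),s(26,437))]
T2=load('d','top');S2=load('d','scene')
t2=lambda u,v:(u/5+130-.4,v/5+140-.4); s2=lambda u,v:(u/4.4+110-.4,v/4.4+225-.4)
ob2=[(T2,'t',(.024,-.033,.005),t2(289,254)),(T2,'t',(-.024,-.033,.005),t2(311,344)),(T2,'t',(0,0,.011),t2(236,313)),(T2,'t',(.046,-.065,.016),t2(338,189)),(T2,'t',(.046,.065,.016),t2(84,257)),
(S2,'t',(.024,-.033,.005),s2(294,215)),(S2,'t',(.024,.033,.005),s2(205,323)),(S2,'t',(-.024,.033,.005),s2(325,350)),(S2,'t',(.046,.065,.016),s2(99,341)),(S2,'b',(-.06,.06,.024),s2(392,487))]
def f(p): return np.concatenate([proj(d,stage_pt(p[:5],k,P))[0]-uv for d,k,P,uv in obs]+[proj(d,stage_pt([p[0],p[1],p[2],p[5],p[6]],k,P))[0]-uv for d,k,P,uv in ob2])
r=least_squares(f,[.56,.05,.2,.6,.3,0,0],loss='soft_l1');print(r.x.round(4),np.degrees(r.x[2:]));print(f(r.x).reshape(-1,2).round(1).tolist())
J=np.linalg.inv(r.jac.T@r.jac);print(np.sqrt(np.diag(J)).round(4))
np.save('stage2.npy',r.x)
for v in (T2,):
  g=lambda p:np.concatenate([proj(d,stage_pt([p[0],p[1],p[2],0,0],k,P))[0]-uv for d,k,P,uv in ob2[:-1]])
  q=least_squares(g,[.56,.05,.2]);print('table only yaw',q.x, np.degrees(q.x[2]))
  hb=[o for o in obs if o[1]=='b']+[ob2[-1]]
  g=lambda p:np.concatenate([proj(d,stage_pt([p[0],p[1],p[2],0,0],k,P))[0]-uv for d,k,P,uv in hb])
  q=least_squares(g,[.56,.05,.2],loss='soft_l1');print('base only yaw',q.x, np.degrees(q.x[2]),g(q.x).round(1))
E
```

```text
[ 0.5627  0.0572  0.2316  0.5743  0.2512  0.0194 -0.0511] [13.2714935  32.90746813 14.39168593  1.11110353 -2.92689417]
[[-1.0, 0.7], [-0.3, -0.7], [1.3, 0.8], [-0.7, 1.8], [-0.0, 0.2], [-0.2, 0.3], [-0.2, 0.4], [-0.2, 0.3], [-0.8, 0.5], [-0.1, 0.3], [0.4, -1.3], [-0.0, -1.5], [0.1, -0.8], [-1.7, -0.5], [0.1, 0.0], [-0.0, 0.0], [-0.5, 0.1], [-0.2, 0.3], [0.5, 0.4], [0.8, -0.5], [0.4, -0.4], [-0.1, -1.5], [-0.4, 0.9], [-0.7, -0.8]]
[0.0006 0.0006 0.0146 0.025  0.0209 0.0216 0.0208]
table only yaw [0.56205328 0.05858325 0.25687465] 14.717833293197755
base only yaw [0.56200976 0.05645845 0.22762656] 13.042040912660195 [-0.7  0.9  0.1 -0.4  1.5  1.1 -0.5  2.  -1.1 -0.8 -0.2 -0.9]
```

```bash
python3 -m pendant '[[-0.01,0,0,0,0,0.004],[-0.02,0,0,0,0,0.008],[-0.025,0,0,0,0,0.012],[-0.025,0,0,0,0,0.016],[-0.025,0,0,0,0,0.016],[-0.025,0,0,0,0,0.016],[-0.025,0,0,0,0,0.016],[-0.025,0,0,0,0,0.016]]'
```

```text
time_s: 14.4
tool_pos: [0.4593, 0.0331, 0.0425]
tool_rot: [179.9, -0.1, -78.7]
force: [-2.9, -4.7, 2.7]
grip_width: 0.0182
```

```bash
python3 -m pendant '[[0,0,0,0,0,0],[0,0,0,0,0,0],[0,0,0,0,0,0],[0,0,-0.2,0,0,0],[0,0,-0.4,0,0,0],[0,0,-0.6,0,0,0],[0,0,-0.8,0,0,0],[0,0,-0.9,0,0,0]]' 70 30
python3 rel.py .4773 -.2902 .15 -23.1
```

```text
time_s: 15.4
tool_pos: [0.4602, 0.0356, 0.1336]
tool_rot: [-179.9, -0.0, -78.7]
force: [0.2, -0.0, -0.3]
grip_width: 0.0696
t 15.4 pos [0.4602 0.0356 0.1336] rot [-1.7989e+02 -3.0000e-02 -7.8680e+01] F [ 0.2 -0.  -0.3] w 0.0696
shift [ 3.228  0.472 -0.163] turn [-0.001 -0.001 -0.618]
```

```bash
python3 -m pendant '[[0.15,0.02,-0.05,0,0,0],[0.3,0.05,-0.1,0,0,0],[0.45,0.07,-0.15,0,0,0],[0.6,0.1,-0.17,0,0,0],[0.75,0.12,-0.17,0,0,0],[0.9,0.15,-0.17,0,0,0],[1,0.15,-0.17,0,0,0],[1,0.15,-0.17,0,0,0]]' 87 | head -3
python3 -m pendant '[[0.15,0.02,0,0,0,0],[0.3,0.05,0,0,0,0],[0.45,0.07,0,0,0,0],[0.6,0.1,0,0,0,0],[0.75,0.12,0,0,0,0],[0.9,0.15,0,0,0,0],[1,0.15,0,0,0,0],[1,0.15,0,0,0,0]]' | head -3
python3 snap.py e >/dev/null; python3 rel.py .4773 -.2902 .15 -23.1;  python3 - <<'E'
from geo import *
crop('e','top',130,150,130,110,6,'e1'); crop('e','scene',110,225,170,130,4.6,'e2')
E
```

```text
time_s: 16.4
tool_pos: [0.4644, -0.0665, 0.1494]
tool_rot: [180.0, 0.0, -78.8]
time_s: 17.4
tool_pos: [0.4693, -0.1675, 0.1495]
tool_rot: [180.0, 0.0, -78.8]
t 17.5 pos [ 0.4693 -0.1662  0.1495] rot [ 1.7999e+02  3.0000e-02 -7.8680e+01] F [-0.1 -0.6  1.1] w 0.0869
shift [ 1.231  0.165 -0.006] turn [-0.     0.    -0.618]
```

View pics/e1.png

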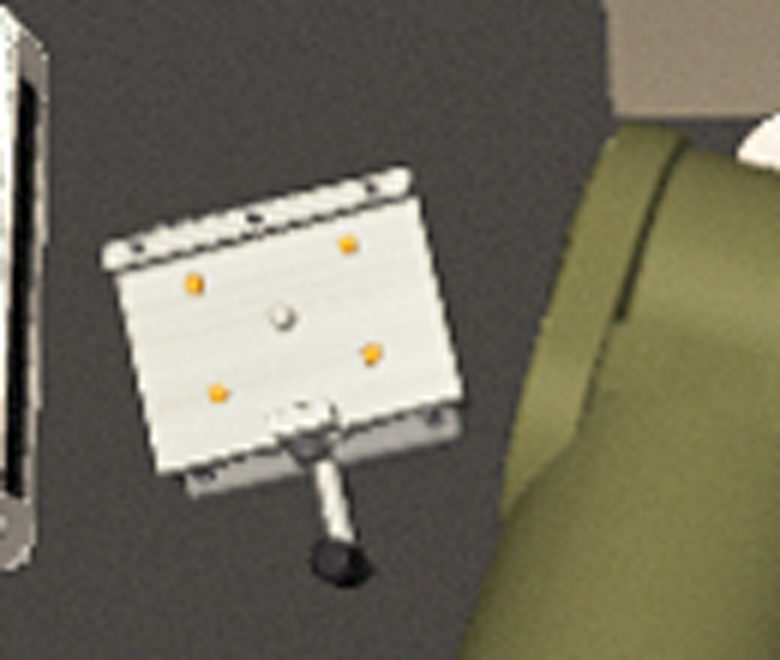

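View pics/e2.png

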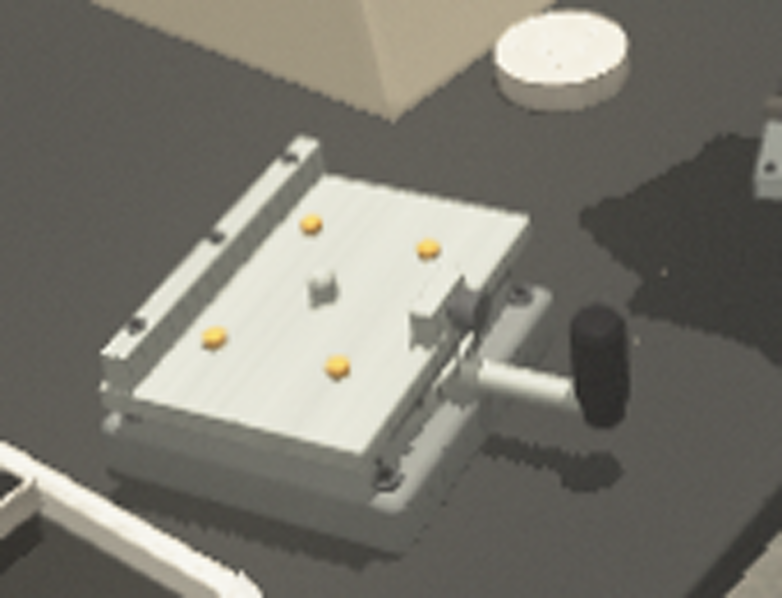

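```bash
python3 - <<'E'
from fit import *
T=load('e','top');S=load('e','scene')
t=lambda u,v:(u/6+130-.42,v/6+150-.42); s=lambda u,v:(u/4.6+110-.4,v/4.6+225-.4)
tb=[(T,(.024,.033,.005),t(195,284)),(T,(.024,-.033,.005),t(348,244)),(T,(-.024,-.033,.005),t(372,354)),(T,(-.024,.033,.005),t(219,394)),(T,(0,0,.011),t(284,314)),(T,(-.05,.065,0),t(160,474)),(T,(-.05,-.065,0),t(463,401)),(T,(.046,.065,.016),t(104,246)),(T,(.046,-.065,.016),t(407,168)),
(S,(.024,.033,.005),s(214,337)),(S,(.024,-.033,.005),s(312,224)),(S,(-.024,-.033,.005),s(428,248)),(S,(-.024,.033,.005),s(337,366)),(S,(0,0,.011),s(321,275)),(S,(-.05,.065,0),s(364,456)),(S,(-.05,-.065,0),s(528,214))]
bb=[(T,(-.06,.06,.024),t(188,494)),(T,(-.06,-.06,.024),t(462,435)),(S,(-.06,.06,.024),s(398,511)),(S,(-.06,-.06,.024),s(551,292)),(S,(.06,.06,.024),s(103,420))]
from itertools import product
def go(ob,k,nm):
  g=lambda p:np.concatenate([proj(d,stage_pt([p[0],p[1],p[2],0,0],k,P))[0]-uv for d,P,uv in ob])
  q=least_squares(g,[.56,.05,.2],loss='soft_l1');print(nm,q.x.round(4),np.degrees(q.x[2]).round(2));print(g(q.x).reshape(-1,2).round(1).tolist());return q.x
for c,C in(('T',T),('S',S)): go([o for o in tb if o[0] is C],'t','table '+c)
p=go(tb,'t','table both')
for c,C in(('T',T),('S',S)): go([o for o in bb if o[0] is C],'b','base '+c)
go(bb,'b','base both')
E
```

```text
table T [0.5634 0.0569 0.2293] 13.14
[[0.1, -0.2], [0.1, 0.1], [0.2, 0.1], [-0.0, -0.1], [-0.5, 0.3], [-0.0, 0.0], [0.1, -0.5], [0.0, -0.0], [0.1, 0.3]]
table S [0.5607 0.0606 0.2503] 14.34
[[-0.2, -0.3], [-0.7, -0.5], [-0.2, -0.4], [0.3, -0.3], [-0.1, 0.3], [0.1, 0.4], [0.5, 0.8]]
table both [0.5626 0.0582 0.236 ] 13.52
[[-0.5, 0.2], [-0.5, 0.3], [-0.3, 0.3], [-0.5, 0.2], [-1.1, 0.6], [-0.4, 0.4], [-0.3, -0.4], [-0.6, 0.5], [-0.6, 0.4], [-0.1, -1.7], [-0.2, -1.7], [-0.0, -1.4], [0.1, -1.6], [0.1, -0.9], [-0.5, -0.9], [0.8, 0.1]]
base T [0.5654 0.0568 0.1956] 11.21
[[-0.3, 0.0], [0.3, -0.1]]
base S [0.5617 0.0584 0.1982] 11.35
[[-0.0, 0.1], [2.1, -0.7], [-1.6, 0.2]]
base both [0.5635 0.0583 0.21  ] 12.03
[[-0.5, 1.1], [-0.0, 0.3], [-0.2, -0.6], [1.1, -1.4], [-2.2, 0.1]]
```

```bash
python3 - <<'E'
from geo import *
crop('a','top',142,168,75,70,8.5,'f1'); crop('a','scene',128,290,100,70,8,'f2')
E
```

```text
(no output)
```

View pics/f1.png

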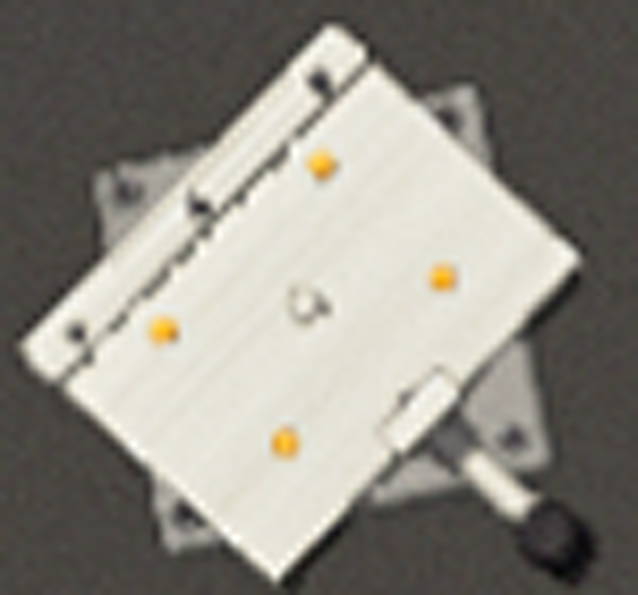

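View pics/f2.png

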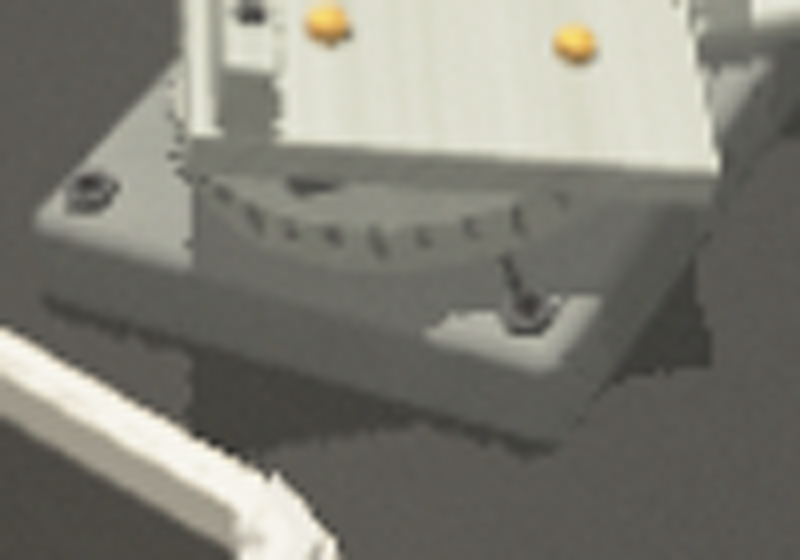

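```bash
python3 - <<'E'
from fit import *
T=load('a','top');S=load('a','scene')
t=lambda u,v:(u/8.5+142-.44,v/8.5+168-.44); s=lambda u,v:(u/8+128-.44,v/8+290-.44)
sc=[(1,1,T,t(128,192)),(1,-1,T,t(447,119)),(-1,-1,T,t(513,437)),(-1,1,T,t(190,517))]
ss=[(1,1,S,s(92,188)),(-1,1,S,s(528,310))]
for nm,ob in(('T',sc),('TS',sc+ss)):
  g=lambda p:np.concatenate([proj(d,stage_pt([p[0],p[1],p[2],0,0],'b',(a*p[3],b*p[3],.026)))[0]-uv for a,b,d,uv in ob])
  q=least_squares(g,[.56,.05,.2,.05]);print(nm,q.x.round(4),np.degrees(q.x[2]),g(q.x).reshape(-1,2).round(1).tolist())
co=[(1,1,T,t(97,178)),(1,-1,T,t(473,88)),(-1,-1,T,t(549,462)),(-1,1,T,t(172,550))]
g=lambda p:np.concatenate([proj(d,stage_pt([p[0],p[1],p[2],0,0],'b',(a*p[3],b*p[3],.024)))[0]-uv for a,b,d,uv in co])
q=least_squares(g,[.56,.05,.2,.05]);print('corners',q.x.round(4),np.degrees(q.x[2]),g(q.x).reshape(-1,2).round(1).tolist())
E
```

```text
T [0.5639 0.0575 0.2146 0.0499] 12.293577340443855 [[-0.1, 0.3], [0.1, -0.0], [0.2, 0.1], [-0.1, -0.4]]
TS [0.5634 0.058  0.2155 0.05  ] 12.34522281689532 [[-0.4, 0.5], [-0.1, 0.1], [0.0, 0.3], [-0.3, -0.1], [-0.3, -0.5], [0.1, -0.5]]
corners [0.5633 0.057  0.2153 0.0583] 12.33492030000882 [[0.1, -0.0], [-0.1, 0.1], [0.2, -0.1], [-0.2, 0.0]]
```

```bash
python3 -m pendant '[[0.15,0.02,0,0,0,-0.1],[0.3,0.05,0,0,0,-0.2],[0.45,0.07,0,0,0,-0.3],[0.6,0.1,0,0,0,-0.4],[0.75,0.12,0,0,0,-0.5],[0.9,0.15,0,0,0,-0.618],[1,0.165,0,0,0,-0.618],[1,0.165,0,0,0,-0.618]]' | head -3
python3 rel.py .4773 -.2902 .085 -23.1
```

```text
time_s: 18.5
tool_pos: [0.4726, -0.2683, 0.1495]
tool_rot: [-180.0, 0.0, -23.3]
t 18.5 pos [ 0.4726 -0.2683  0.1495] rot [-1.7999e+02  1.0000e-02 -2.3310e+01] F [-0.7 -0.8 -0.2] w 0.0873
shift [0.13  0.183 0.645] turn [-0.     0.    -0.002]
```

```bash
python3 -m pendant '[[0.07,0.1,0.1,0,0,0],[0.13,0.183,0.2,0,0,0],[0.13,0.183,0.35,0,0,0],[0.13,0.183,0.5,0,0,0],[0.13,0.183,0.65,0,0,0],[0.13,0.183,0.65,0,0,0],[0.13,0.183,0.65,0,0,0],[0.13,0.183,0.65,0,0,0]]' | head -3
python3 snap.py g ; python3 - <<'E'
from geo import *
crop('g','top',250,180,130,100,6,'g1'); crop('g','scene',240,160,150,110,5,'g2')
E
```

```text
time_s: 19.5
tool_pos: [0.4779, -0.2903, 0.0853]
tool_rot: [180.0, -0.1, -23.1]
time_s 19.6
tool_pos [ 0.47774117 -0.29024691  0.08517659]
tool_rot [ 1.79977855e+02 -6.50762013e-02 -2.30956072e+01]
force [ 0.30403994 -0.99063246  0.09397836]
grip_width 0.08713939480918002
```

View pics/g1.png

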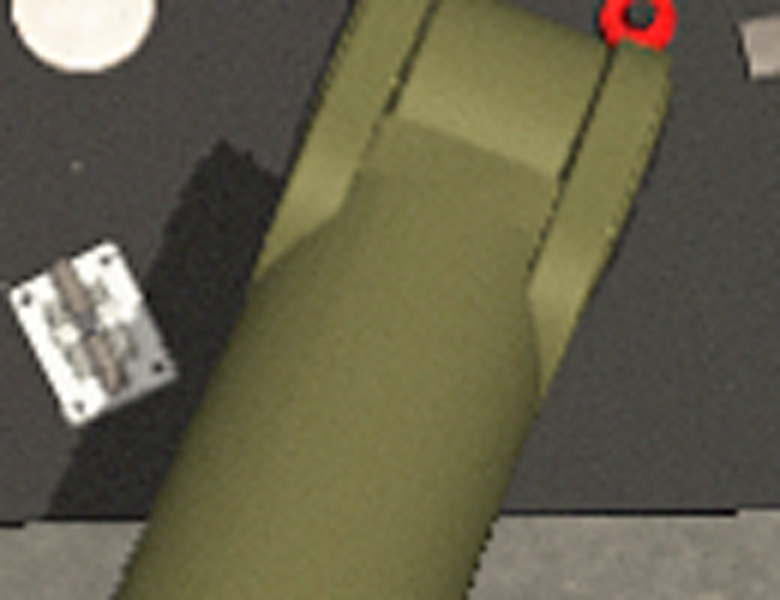

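View pics/g2.png

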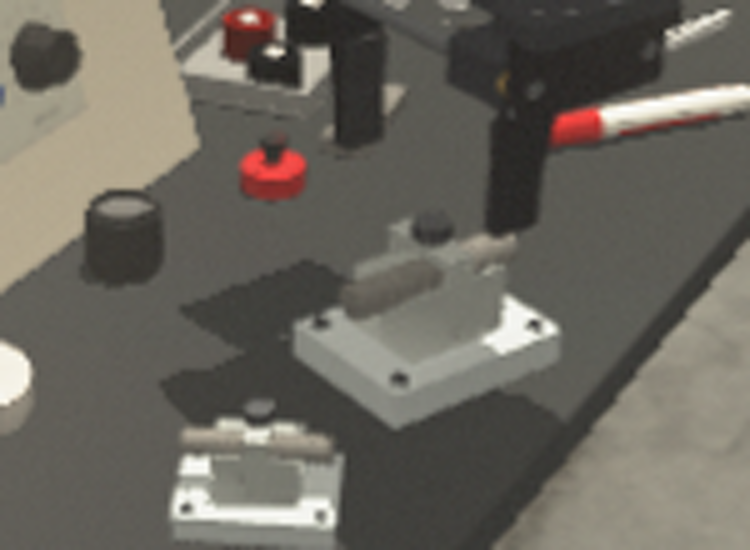

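The jaws straddle the larger fixture (crop 430,310), one on each side of the V-block. I'll descend and close.

```bash
python3 -m pendant '[[0,0,0.15,0,0,0],[0,0,0.3,0,0,0],[0,0,0.45,0,0,0],[0,0,0.55,0,0,0],[0,0,0.64,0,0,0],[0,0,0.64,0,0,0],[0,0,0.64,0,0,0],[0,0,0.64,0,0,0]]'
python3 -m pendant '[[0,0,0,0,0,0],[0,0,0,0,0,0],[0,0,0,0,0,0],[0,0,0,0,0,0],[0,0,0,0,0,0],[0,0,0,0,0,0],[0,0,0,0,0,0],[0,0,0,0,0,0]]' 30 45
```

```text
time_s: 20.6
tool_pos: [0.4778, -0.2902, 0.0211]
tool_rot: [180.0, -0.1, -23.1]
force: [-0.3, -0.2, -0.2]
grip_width: 0.0873
time_s: 21.6
tool_pos: [0.4775, -0.29, 0.0205]
tool_rot: [180.0, -0.0, -23.1]
force: [0.6, -0.7, -0.6]
grip_width: 0.0396
```

```bash
python3 -m pendant '[[0,0,-0.1,0,0,0],[0,0,-0.25,0,0,0],[0,0,-0.45,0,0,0],[0,0,-0.6,0,0,0],[0,0,-0.75,0,0,0],[0,0,-0.9,0,0,0],[0,0,-1,0,0,0],[0,0,-1,0,0,0]]'
python3 rel.py .5666 .0378 .12 13.3;  python3 - <<'E'
from geo import *
d=load('a','top'); print(back(d,(232,168),0),back(d,(357,168),0))
E
```

```text
time_s: 22.6
tool_pos: [0.478, -0.2903, 0.1215]
tool_rot: [180.0, -0.1, -23.1]
force: [0.6, -0.1, -5.7]
grip_width: 0.04
t 22.6 pos [ 0.478  -0.2903  0.1215] rot [ 1.7998e+02 -1.0000e-01 -2.3090e+01] F [ 0.6 -0.1 -5.7] w 0.04
shift [-0.472 -3.366  0.013] turn [ 0.001 -0.001 -0.404]
[ 0.66354855 -0.07456067  0.        ] [ 0.65715974 -0.40062838  0.        ]
```

```bash
python3 -m pendant '[[-0.02,-0.1,0,0,0,0],[-0.04,-0.25,0,0,0,0],[-0.06,-0.4,0,0,0,0],[-0.08,-0.55,0,0,0,0],[-0.1,-0.7,0,0,0,0],[-0.12,-0.85,0,0,0,0],[-0.14,-1,0,0,0,0],[-0.14,-1,0,0,0,0]]' |head -2
python3 -m pendant '[[-0.02,-0.15,0,0,0,0],[-0.04,-0.3,0,0,0,0],[-0.06,-0.45,0,0,0,0],[-0.08,-0.6,0,0,0,0],[-0.1,-0.75,0,0,0,0],[-0.12,-0.9,0,0,0,0],[-0.14,-1,0,0,0,0],[-0.14,-1,0,0,0,0]]' |head -2
python3 -m pendant '[[-0.02,-0.15,0,0,0,-0.06],[-0.04,-0.3,0,0,0,-0.12],[-0.06,-0.45,0,0,0,-0.18],[-0.08,-0.6,0,0,0,-0.24],[-0.1,-0.75,0,0,0,-0.3],[-0.12,-0.9,0,0,0,-0.36],[-0.14,-1,0,0,0,-0.404],[-0.14,-1,0,0,0,-0.404]]'
python3 rel.py .5666 .0378 .10 13.3
```

```text
time_s: 23.6
tool_pos: [0.5044, -0.1905, 0.1206]
time_s: 24.6
tool_pos: [0.5302, -0.0939, 0.1206]
time_s: 25.6
tool_pos: [0.5565, 0.0025, 0.1205]
tool_rot: [-180.0, 0.0, 13.3]
force: [-0.4, 0.1, -5.1]
grip_width: 0.0397
t 25.6 pos [0.5565 0.0025 0.1205] rot [-180.      0.     13.25] F [-0.4  0.1 -5.1] w 0.0397
shift [ 0.18  -0.32   0.205] turn [-0.     0.    -0.001]
```

```bash
python3 -m pendant '[[0.05,-0.1,0,0,0,0],[0.1,-0.2,0,0,0,0],[0.15,-0.32,0.05,0,0,0],[0.15,-0.32,0.1,0,0,0],[0.15,-0.32,0.15,0,0,0],[0.15,-0.32,0.2,0,0,0],[0.15,-0.32,0.2,0,0,0],[0.15,-0.32,0.2,0,0,0]]'
python3 snap.py h ; python3 - <<'E'
from geo import *
crop('h','top',130,150,130,110,6,'h1'); crop('h','scene',110,205,170,140,4.6,'h2')
E
```

```text
time_s: 26.6
tool_pos: [0.5638, 0.0368, 0.1006]
tool_rot: [180.0, -0.0, 13.2]
force: [1.3, -0.3, -5.4]
grip_width: 0.0401
time_s 26.7
tool_pos [0.56389065 0.03693728 0.10080245]
tool_rot [ 1.79986049e+02 -2.78290654e-02  1.32550996e+01]
force [ 0.26278574  0.04313103 -5.69870016]
grip_width 0.03960390276177741
```

View pics/h1.png

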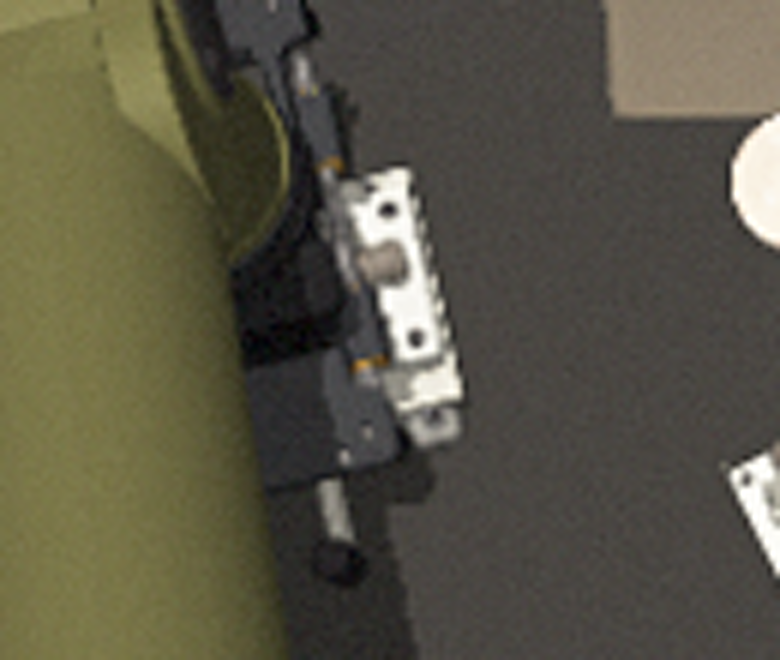

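View pics/h2.png

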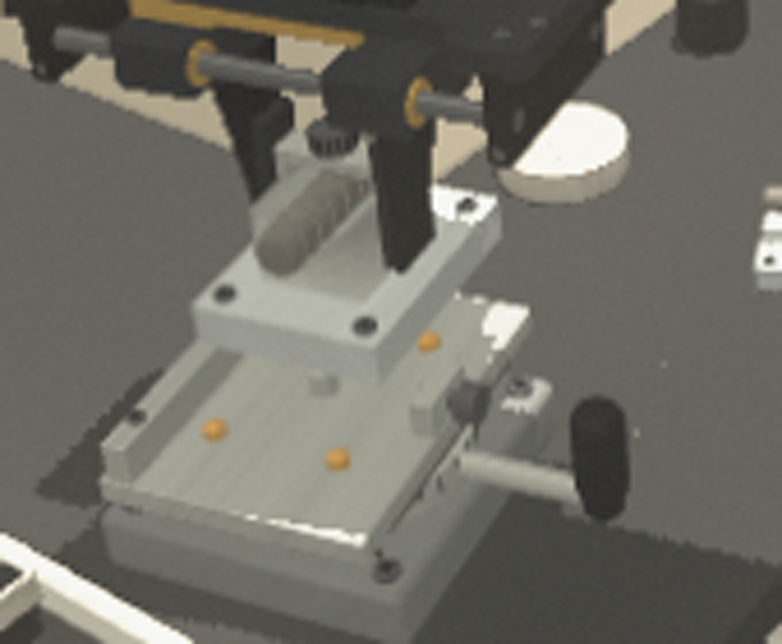

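```bash
python3 - <<'E'
from fit import *
T=load('h','top');S=load('h','scene')
t=lambda u,v:(u/6+130-.42,v/6+150-.42); s=lambda u,v:(u/4.6+110-.4,v/4.6+205-.4)
z=.0803+.016
ob=[(T,(.035,-.045),t(409,168)),(T,(-.035,-.045),t(439,360)),(S,(.035,.045),s(193,308)),(S,(-.035,.045),s(380,348)),(S,(-.035,-.045),s(499,199))]
for sel in ([0,1],[2,3,4],[0,1,2,3,4]):
  g=lambda p:np.concatenate([proj(ob[i][0],fix_pt(p,(*ob[i][1],z)))[0]-ob[i][2] for i in sel])
  q=least_squares(g,[.56,.04,.23]);print(q.x.round(4),np.degrees(q.x[2]),g(q.x).reshape(-1,2).round(1).tolist())
E
```

```text
[0.5694 0.0358 0.161 ] 9.223595795846238 [[0.4, 2.0], [-0.4, -2.0]]
[0.5618 0.0372 0.2388] 13.684109677471183 [[0.2, -0.0], [-0.1, 0.1], [-0.1, -0.1]]
[0.5635 0.0361 0.2392] 13.70456771303168 [[-1.2, 3.3], [0.3, -1.2], [0.0, -0.7], [-0.4, -0.7], [-0.4, -0.7]]
```

```bash
python3 -m pendant '[[0,0,0.05,0,0,0],[0,0,0.1,0,0,0],[0,0,0.14,0,0,0],[0,0,0.17,0,0,0],[0,0,0.19,0,0,0],[0,0,0.2,0,0,0],[0,0,0.205,0,0,0],[0,0,0.205,0,0,0]]'
```

```text
time_s: 27.7
tool_pos: [0.5637, 0.037, 0.0812]
tool_rot: [180.0, 0.0, 13.3]
force: [-4.0, -1.3, 5.3]
grip_width: 0.0398
```

```bash
python3 -m pendant '[[0.01,0,0,0,0,0],[0.02,0,0,0,0,0],[0.03,0,0,0,0,0],[0.03,0,0,0,0,0],[0.04,0,0,0,0,0],[0.045,0,0,0,0,0],[0.05,0,0,0,0,0],[0.05,0,0,0,0,0]]'
```

```text
time_s: 28.7
tool_pos: [0.5668, 0.0376, 0.0811]
tool_rot: [179.9, 0.2, 13.3]
force: [-8.9, -2.6, 9.1]
grip_width: 0.0397
```

```bash
python3 -m pendant '[[0,-0.02,0,0,0,0],[0,-0.04,0,0,0,0],[0,-0.06,0,0,0,0],[0,-0.08,0,0,0,0],[0,-0.1,0,0,0,0],[0,-0.12,0,0,0,0],[0,-0.14,0,0,0,0],[0,-0.14,0,0,0,0]]'
```

```text
time_s: 29.7
tool_pos: [0.5666, 0.0461, 0.0814]
tool_rot: [179.5, 0.0, 13.1]
force: [-3.2, -10.1, 5.2]
grip_width: 0.0399
```

```bash
python3 snap.py i ; python3 - <<'E'
from geo import *
crop('i','top',130,150,130,110,6,'i1'); crop('i','scene',110,205,170,140,4.6,'i2')
E
```

```text
time_s 29.8
tool_pos [0.56655639 0.04608917 0.08140727]
tool_rot [1.79546119e+02 2.38169745e-03 1.30926129e+01]
force [ -2.75473866 -10.81008474   6.11625042]
grip_width 0.03983509414481538
```

View pics/i1.png

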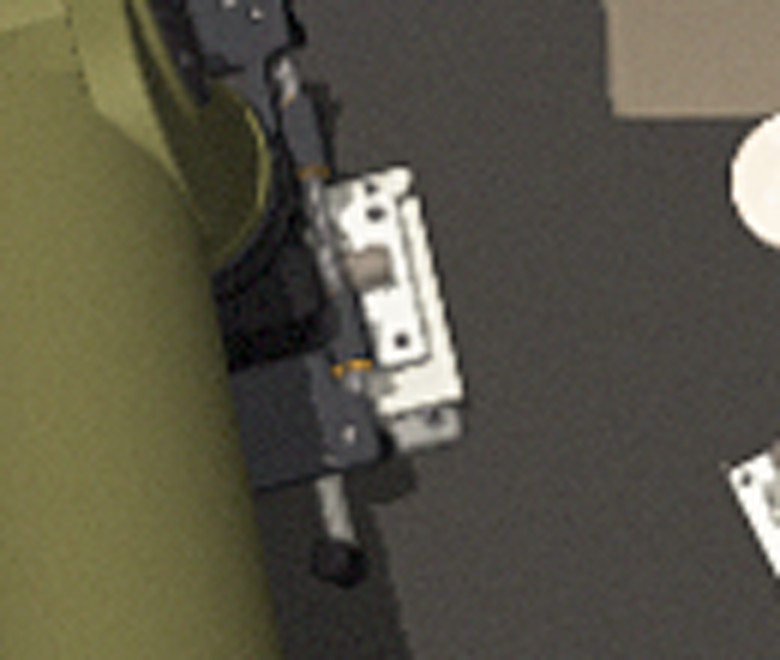

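View pics/i2.png

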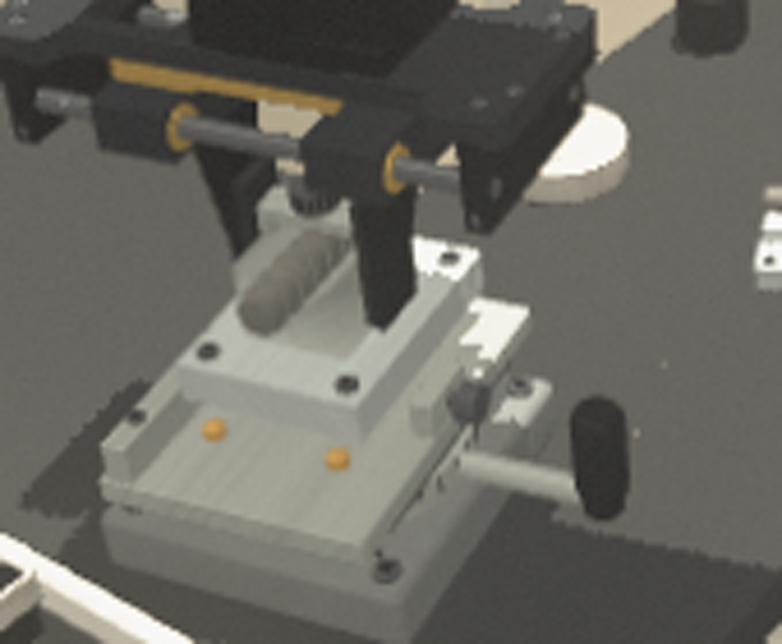

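```bash
python3 -m pendant '[[-0.005,0,-0.005,0,0,0],[-0.01,0,-0.01,0,0,0],[-0.01,0,-0.012,0,0,0],[-0.01,0,-0.012,0,0,0],[-0.01,0,-0.012,0,0,0],[-0.01,0,-0.012,0,0,0],[-0.01,0,-0.012,0,0,0],[-0.01,0,-0.012,0,0,0]]'
```

```text
time_s: 30.8
tool_pos: [0.5647, 0.0518, 0.0814]
tool_rot: [-180.0, -0.0, 13.3]
force: [2.4, -0.4, -1.2]
grip_width: 0.0394
```

```bash
python3 -m pendant '[[0.005,-0.01,0,0,0,0],[0.005,-0.02,0,0,0,0],[0.005,-0.03,0,0,0,0],[0.005,-0.04,0,0,0,0],[0.005,-0.045,0.005,0,0,0],[0.005,-0.05,0.01,0,0,0],[0.005,-0.05,0.01,0,0,0],[0.005,-0.05,0.01,0,0,0]]'
```

```text
time_s: 31.8
tool_pos: [0.5636, 0.0567, 0.0801]
tool_rot: [-180.0, 0.0, 13.3]
force: [0.2, 0.6, -5.9]
grip_width: 0.0392
```

```bash
python3 -m pendant '[[0,0,0.01,0,0,0],[0,0,0.02,0,0,0],[0,0,0.03,0,0,0],[0,0,0.04,0,0,0],[0,0,0.045,0,0,0],[0,0,0.05,0,0,0],[0,0,0.05,0,0,0],[0,0,0.05,0,0,0]]'
```

```text
time_s: 32.8
tool_pos: [0.5636, 0.0571, 0.0755]
tool_rot: [-180.0, -0.0, 13.3]
force: [-2.2, 4.7, -0.4]
grip_width: 0.04
```

```bash
python3 -m pendant '[[0,-0.006,0.01,0,0,0],[0,-0.006,0.02,0,0,0],[0,-0.006,0.03,0,0,0],[0,-0.006,0.04,0,0,0],[0,-0.006,0.05,0,0,0],[0,-0.006,0.06,0,0,0],[0,-0.006,0.07,0,0,0],[0,-0.006,0.07,0,0,0]]'
python3 snap.py j ; python3 - <<'E'
from geo import *
crop('j','top',130,150,130,110,6,'j1'); crop('j','scene',110,205,170,140,4.6,'j2')
E
```

```text
time_s: 33.8
tool_pos: [0.5637, 0.0572, 0.0704]
tool_rot: [179.9, 0.0, 13.3]
force: [-6.8, 1.8, 14.5]
grip_width: 0.0398
time_s 33.9
tool_pos [0.56371878 0.05721293 0.07048631]
tool_rot [1.79925637e+02 5.40801554e-03 1.32677778e+01]
force [-8.03581744  2.63397685 13.8564675 ]
grip_width 0.039671740187347274
```

View pics/j1.png

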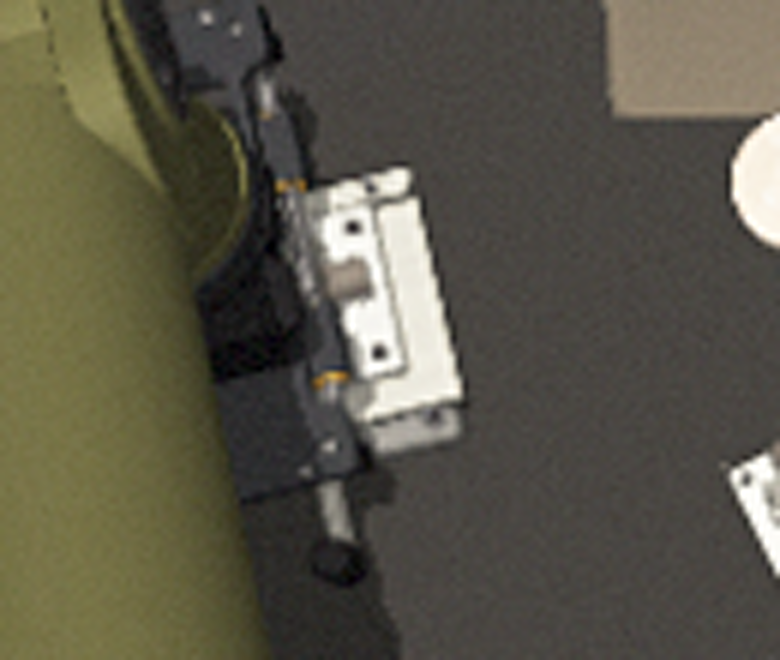

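View pics/j2.png

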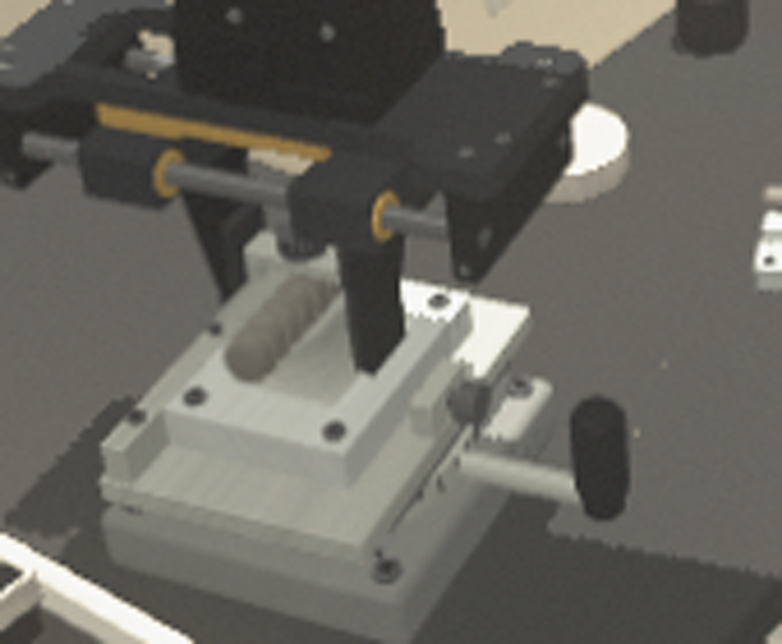

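```bash
python3 -m pendant '[[-0.005,0,0.005,0,0,0],[-0.008,0,0.01,0,0,0],[-0.008,0,0.012,0,0,0],[-0.008,0,0.012,0,0,0],[-0.008,0,0.012,0,0,0],[-0.008,0,0.012,0,0,0],[-0.008,0,0.012,0,0,0],[-0.008,0,0.012,0,0,0]]'
python3 - <<'E'
from fit import *
T=load('j','top');S=load('j','scene')
t=lambda u,v:(u/6+130-.42,v/6+150-.42); s=lambda u,v:(u/4.6+110-.4,v/4.6+205-.4)
tb=[(T,(-.05,-.065,0),t(463,401)),(T,(.046,-.065,.016),t(407,168)),(S,(-.05,.065,0),s(364,548)),(S,(-.05,-.065,0),s(528,306)),(S,(.036,.065,.016),s(130,460))]
g=lambda p:np.concatenate([proj(d,stage_pt([p[0],p[1],p[2],0,0],'t',P))[0]-uv for d,P,uv in tb])
q=least_squares(g,[.56,.05,.2],loss='soft_l1');print('table',q.x.round(4),np.degrees(q.x[2]),g(q.x).reshape(-1,2).round(1).tolist())
E
```

```text
time_s: 34.9
tool_pos: [0.5637, 0.0572, 0.0704]
tool_rot: [179.9, -0.1, 13.3]
force: [-8.0, 1.8, 19.3]
grip_width: 0.0397
table [0.5614 0.0592 0.254 ] 14.553222838150129 [[-0.5, -0.4], [-1.5, 0.6], [0.6, -0.4], [0.6, 0.2], [-0.8, -1.3]]
```

```bash
python3 - <<'E'
from geo import *
a=load('a','scene')['frame'].astype(int);h=load('j','scene')['frame'].astype(int)
A=load('a','top')['frame'].astype(int);H=load('j','top')['frame'].astype(int)
for n,x,y in(('ref',263,181),('loupe',315,177),('coupon',387,186)): print(n,abs(A-H)[y-15:y+16,x-17:x+18].mean().round(2))
from cell import env
print(env.get_obs()['force'],env.get_obs()['time_s'])
env.sign_off()
E
```

```text
ref 1.95
loupe 2.79
coupon 2.47
[-7.99515826  1.77418383 19.31790976] 34.9
the job is handed in; nothing more can be done
```

I handed the job in at 34.9 s, with the fixture on the pin and held pressed flat on the table. No verdict was reported, so these are my own checks.

**What I did**
- I pressed the tilted table down onto its stop, where the rail top measured 66 mm and the force rose to about 40 N.
- I gripped the handle and turned the swivel towards zero.
- I gripped the larger V-block fixture and set it down about 20 mm to the right of the pin.
- I pushed it to the rail and slid it left along the rail until it dropped over the pin. It rode at about 11 mm above the table, then sat at 5 mm on the lifters.
- I pressed it home and kept the 45 N grip and the push on.

**Last checks**
- **Height:** the tool was at 70.4 mm, which puts the fixture at about 0 mm above the table. It did not move when the downward push rose from 14 to 19 N.
- **Position and angle:** the tool was within about 1.5 mm of the pin as measured by the cameras. Its yaw matched the rail to about 0.3° by the earlier two-camera fit.
- **Bystanders:** the before and after images around the three bystanders differed by only 2 to 3 grey levels on average, so I saw no movement.

**Where the checks disagreed**
- **Swivel:** I estimate it at about 1° from zero, with a limit of 3.4°. Most fits gave 0.8 to 1.2°. Two rougher fits to the base corners gave about 2° (top view) and 3° (scene view), and a last rough fit of the table angle read about 1° higher. The table corners and handle had not shifted in the pictures since I released the handle.
- **Sideways load:** about 8 N remained along x at hand-in. I tried to ease it off and it did not drop.
- **Sliding:** the fixture stuck partway along the rail until I reduced the downward load.

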